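# Set the spray-gun air pressure and relock the regulator

## Task

The air for the cocoa-butter spray gun has crept down because the regulator's locking ring was hardly nipped. Slacken the ring by its red handle, turn the blue setting knob inside it until the gauge needle points at the red set hand, then tighten the ring again by feel - firm, about 6 N at its handle, not cranked down - without shifting the setting. Handle ring and knob one at a time, and keep off the gauge and the things lying about.

Things in the scene. Friction and masses are not known exactly. Their poses are not given: they have to be found in the camera images.
- air_station: Air station bolted to the bench: 240 x 150 mm steel plate, 62 mm square regulator body, grey bonnet, gauge. Origin: on the bench under the regulator's vertical axis; x points to the gauge, z up. Only ring, handle and knob stand above 135 mm; the gauge reaches 120 mm high, its nearest edge 70 mm from the axis.
- lever_handle (a point): Middle of the red upright handle of the locking ring (14 mm diameter, from 147 to 184 mm above the bench; this point at 168 mm), 58 mm from the regulator's vertical axis, on a flat steel lever whose top is at 147 mm. Pinch or push it there and go round the axis: clockwise from above tightens. At the start it points to the station's -y, give or take 0.1 rad.
- knob_grip (a point): Point on the regulator's vertical axis 175 mm above the bench, about 9 mm below the top of the setting knob: grip the knob here across its diameter, fingertips above the ring's top (152 mm) and fingers clear of the ring's handle. It does not turn with the knob.
- lock_ring: OUTER: black locking ring, 60 mm diameter, 134 to 152 mm above the bench, with a lever and red handle. Origin: axis, ring's underside. Starts weakly tight; 0.4 rad counter-clockwise always frees it. Slack it moves with about 1 N at the handle; once it bites, the force grows by about 8 N per rad; it stays as left. Where it bites depends on how far the knob is screwed in: it has to be felt.
- set_knob: INNER: blue fluted setting knob, 34 mm diameter, 156 to 184 mm above the bench, on the same axis, 4 mm clear above the ring. Origin: centre of its underside; x along its white line. Clockwise from above raises the pressure; the needle needs 0.4 to 1.05 rad of it. Free, it turns with 0.07 N m and stays as left; the tight ring locks it.
- lock_washer: Keyed washer hidden under the ring, on the axis about 134 mm above the bench; it does not turn. The tightened ring presses it on the knob's collar, some 3 to 4 N for each newton at the handle, and so locks the knob without dragging it round.
- gauge: 80 mm pressure gauge on the station, face tilted 45 degrees up, away from the regulator. Origin: on the face, at the needle's pivot; z points out of the face, -x to the top of the dial.
- needle_tip (a point): Tip of the black gauge needle, 29 mm from the pivot. It turns clockwise about the gauge's z (seen from in front), 0.8 rad per rad of clockwise knob turn; it starts short of the red hand.
- set_mark (a point): Inner end (round head) of the red set hand at the rim of the dial, 29 mm from the pivot: where the needle's tip must be. It is not to be moved.
- butter_red: Red squeeze bottle, 48 mm diameter, 125 mm high, standing loose on the bench; origin at the centre of its underside.
- butter_yellow: Yellow squeeze bottle, 48 mm diameter, 125 mm high, standing loose on the bench; origin at the centre of its underside.
- mould: Loose polycarbonate chocolate mould with filled cavities, 135 x 275 x 20 mm, lying flat; origin at the centre of its underside.
- scraper: Loose scraper, 110 mm wide, 120 mm long, 22 mm high wooden grip, lying flat; origin under it, between grip and blade.

How it is judged:
By the outcome, as a careful person would: the job done as asked, in the order asked, and still so for the second after the job is handed in, with the robot touching nothing.
It also fails if it takes over 58 s, if anything falls off the work surface, if the arm or the gripper's body presses on something with over 40 N, if the wrist force passes 120 N, or if a joint passes its speed limit or range.

## Robot

A 6-joint arm with a two-finger parallel gripper is mounted at the origin on the work surface. World frame = base frame: x ahead of the robot, y to its left, z up, the work surface at z = 0. Lengths are in m, angles in degrees, forces in N, time in s.
With the tool pointing down it reaches from about 0.35 to 0.875 m from the base axis. Payload 4.2 kg.
Tool frame: the origin (TCP) lies at the very end of the fingers, on their centre line; the grasp point (between the pads) lies 19 mm behind it; z points along the fingers, y is the line along which they close (so a half turn about z gives the same grasp; the last joint's range is limited). The gripper opens to 87 mm and grips with 3 to 60 N. Pads are 19 mm wide; open, the fingers measure 117 mm over their backs; the gripper's body (75 mm by 190 mm) begins 51 mm behind the grasp point.
Start: joints at [-54.454, 22.042, 0.453, 0, -68.411, -14.817], TCP at [0.221, -0.585, 0.223] pointing down, gripper open.
Joint ranges: [-179.83, 179.83], [-69.29, 118.12], [-61.27, 80.66], [-181.25, 117.63], [-171.15, -9.14], [-177.46, 177.46]. Speed limits (degrees/s): [159.86, 159.86, 180, 180, 180, 180].

## Interface

Orientations are given as a 3x3 rotation matrix whose columns are the frame's x, y, z axes.
In Python, from station import sense, cams, r gives the robot as it stands. The module is installed in compiled form; this text tells all that it offers.
- The arm moves only by the tool step_arm, never from a script. Its argument "targets" is text: rows parted by semicolons, each of 4 numbers parted by spaces: the shift along the tool's x, y, z in cm, then the turn about the tool's z in degrees. In form: x y z turn; .... A call has 1 to 12 rows; each row shifts and turns the commanded pose from where the row before left it, along the tool's axes as they then stand; what a row does not reach is not made up. A row lasts 1/12 s, in which the tool goes at most 41.7 mm and 7.16 degrees, less where a joint would pass 70% of its speed; a pose out of reach is approached as far as the arm can. A call with a gripper value outside its range is refused whole. "claw" is the finger opening in cm, from 0 to 8.7, set as the call begins (left out, the last holds). The fingers move at their own pace and stop on an object; the grip force is fixed at half the most. Time passes only in rows, so rows that do not move let the fingers close. It gives the time, the measured TCP pose, the force, the opening and the grip force at its end, in the units of the state.
- sense(): the state, without advancing time (a new reading comes with each control period).
- cams.capture(name): name is "scene" or "top" or "wrist"; returns a dict with "frame" (480x640x3 uint8, blue, green, red), "vertical_fov" (degrees; the focal length in pixels is half the picture's height over the tangent of half this angle, whatever the lens; pixels are square), "cx", "cy" (the principal point, pixels), "eye" and "rotation" of the camera in the world; the wrist camera has in their place "tool_from_camera" (4x4, takes a point from camera to tool coordinates, whose origin is the TCP and whose axes are the flange's). Camera axes: x right, y down, z forward; pixel columns grow to the right and rows downward; lengths in m; the calibration is good to about 2 mm. The wrist camera is an equidistant fisheye: a pixel r from the principal point sees the ray r / f radians off the axis. A picture is of the moment at which its call begins: read the wrist's pose just before it. There is no depth.
- r.finish_job(): hands the job in; it is judged then, once.
The state is a dict: "time_s": time; "joints": joint angles; "joint_velocities": joint speeds; "effort": joint torques, N m; "tcp_pos": TCP position; "ee_rot": TCP orientation; "wrist_force": force on the tool from outside, world axes, zero at the start; "moment": the same for the moment, N m; "gripper_width": opening from 0.0 (shut) to 1.0 (fully open); "gripper_force": force on a finger pad.
Only numpy, scipy, OpenCV 4.12 (cv2) and the standard library are available. Lean on these libraries where they do the work, as an engineer would, in place of code of your own. Each camera call takes 0.05 s, during which the arm holds its last target. There are 200 camera calls.

## Working session

There is one attempt and no reset: what is moved stays moved. The work goes in short steps, Python scripts to look and compute and a tool call to move; the robot and the scene stay as the last step left them, time stands still between calls to the robot, and variables do not carry over. Pictures are saved under pics/ and viewed, at most 10 in all, crops included, and the job is handed in when it is done.

Besides the shell and the picture viewer there is one more tool, called after "Emit:" by a JSON object that holds its "api" and its "payload". step_arm: Moves the arm, as the interface text tells. Its arguments: {"type":"object","properties":{"targets":{"type":"string"},"claw":{"type":"number"}},"required":["targets"]}

```bash
mkdir -p pics
python3 - <<'E'
from station import sense,cams,r
import cv2,numpy as np
s=sense();print({k:np.round(v,3).tolist() for k,v in s.items()})
for n in("scene","top"):
    c=cams.capture(n);cv2.imwrite(f"pics/{n}0.png",c["frame"]);np.save(n+"0.npy",c,allow_pickle=True)
    print(n,{k:np.round(v,4).tolist() for k,v in c.items() if k!="frame"})
E
```

```text
{'time_s': 0.0, 'joints': [-54.454, 22.09, 0.379, -0.03, -68.41, -14.816], 'joint_velocities': [0.079, 0.14, 0.106, 0.038, -0.073, -0.066], 'effort': [-0.0, -39.067, 18.741, 4.22, 0.011, -0.0], 'tcp_pos': [0.221, -0.584, 0.221], 'ee_rot': [[-0.935, -0.354, -0.001], [-0.354, 0.935, 0.002], [0.0, 0.002, -1.0]], 'wrist_force': [0.807, -0.462, -0.331], 'moment': [-0.058, -0.028, 0.078], 'gripper_force': 0.0, 'gripper_width': 1.0}
scene {'vertical_fov': 48.2231, 'cx': 316.1381, 'cy': 241.7065, 'eye': [0.9862, -0.7391, 0.993], 'rotation': [[0.8452, 0.3872, -0.3684], [0.5345, -0.6031, 0.5922], [0.0071, -0.6974, -0.7166]]}
top {'vertical_fov': 42.2388, 'cx': 317.2807, 'cy': 231.7725, 'eye': [0.3892, -0.0046, 1.6708], 'rotation': [[-0.0022, -0.9964, 0.0851], [-0.9999, 0.0011, -0.0131], [0.013, -0.0852, -0.9963]]}
```

View pics/scene0.png

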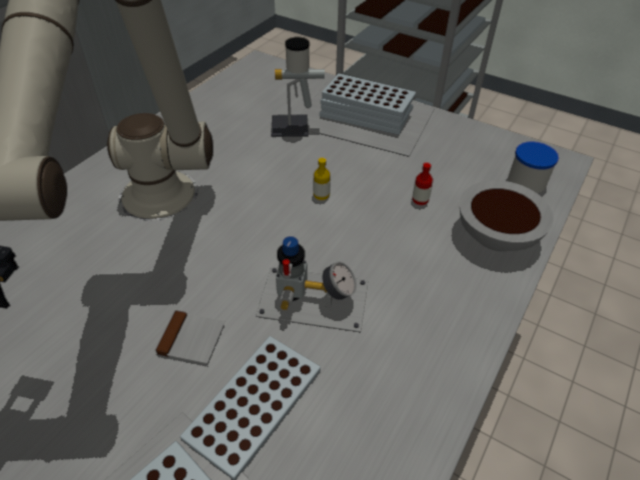

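View pics/top0.png

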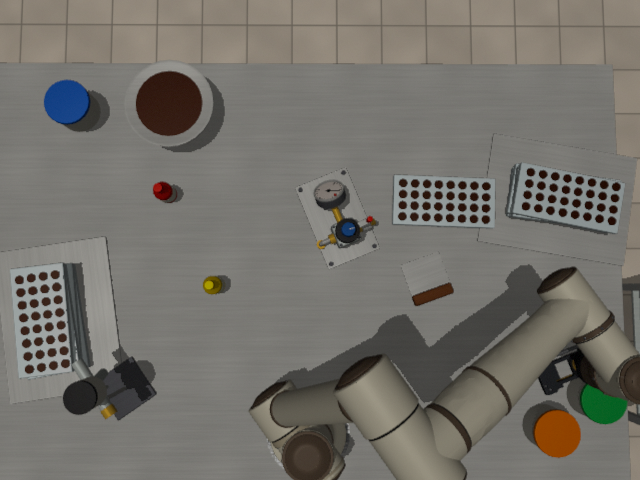

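The scene view shows the regulator's blue knob at about (291,243), the red handle at (287,267) and the gauge at (341,280). In the top view they are at (347,230), (371,219) and (329,192). The bottles, mould and scraper are well clear of them.

```bash
cat > h.py <<'E'
import numpy as np,cv2
from station import sense,cams,r
def ray(c,u,v):
    f=240/np.tan(np.radians(c["vertical_fov"])/2)
    p=np.array([u-c["cx"],v-c["cy"]])
    if "eye" in c:
        d=np.array([*(p/f),1.]);R,e=np.array(c["rotation"]),np.array(c["eye"])
    else:
        q=np.linalg.norm(p);t=q/f;d=np.array([*(p/q*np.sin(t)),np.cos(t)])
        T=np.array(c["tool_from_camera"]);R=c["R"]@T[:3,:3];e=c["p"]+c["R"]@T[:3,3]
    d=R@d;return e,d/np.linalg.norm(d)
def plane(c,u,v,z):
    e,d=ray(c,u,v);return e+d*(z-e[2])/d[2]
def tri(a,b):
    (e,d),(g,h)=a,b
    s=np.linalg.lstsq(np.c_[d,-h],g-e,rcond=None)[0]
    P,Q=e+s[0]*d,g+s[1]*h;return (P+Q)/2,np.linalg.norm(P-Q)
def project(c,P):
    f=240/np.tan(np.radians(c["vertical_fov"])/2)
    if "eye" in c: x=np.array(c["rotation"]).T@(P-np.array(c["eye"]));return x[:2]/x[2]*f+[c["cx"],c["cy"]]
    T=np.array(c["tool_from_camera"]);x=c["R"].T@(P-c["p"]);x=T[:3,:3].T@(x-T[:3,3])
    q=np.hypot(x[0],x[1]);return x[:2]/q*np.arctan2(q,x[2])*f+[c["cx"],c["cy"]]
def blobs(c,col,roi=None,mn=8):
    h=cv2.cvtColor(c["frame"],cv2.COLOR_BGR2HSV).astype(int);H,S,V=h[...,0],h[...,1],h[...,2]
    m={"blue":(abs(H-112)<14)&(S>130)&(V>40),"red":((H<6)|(H>172))&(S>150)&(V>90)}[col]
    if roi: k=np.zeros_like(m);k[roi[1]:roi[3],roi[0]:roi[2]]=1;m&=k
    n,l,st,ce=cv2.connectedComponentsWithStats(m.astype(np.uint8))
    return sorted([(int(st[i,4]),ce[i].round(1).tolist(),st[i,:4].tolist()) for i in range(1,n) if st[i,4]>=mn],reverse=True),l
def wrist(name=None):
    s=sense();c=cams.capture("wrist");c["R"]=np.array(s["ee_rot"]);c["p"]=np.array(s["tcp_pos"])
    if name: cv2.imwrite("pics/"+name+".png",c["frame"])
    return c
E
python3 - <<'E'
from h import *
S=np.load("scene0.npy",allow_pickle=True).item();T=np.load("top0.npy",allow_pickle=True).item()
rs=(250,220,370,330);rt=(290,160,390,270)
for col in("blue","red"):
    a,b=blobs(S,col,rs)[0],blobs(T,col,rt)[0];print(col,a,b)
    if a and b: print(tri(ray(S,*a[0][1]),ray(T,*b[0][1])))
    for z in(.184,.175,.168): print(z,plane(T,*b[0][1],z).round(4),plane(S,*a[0][1],z).round(4))
print(plane(T,329,192,.09),tri(ray(S,342,280),ray(T,330,191)))
w=wrist("w0");print(w["tool_from_camera"].round(3).tolist(),w["vertical_fov"],w["cx"],w["cy"])
E
```

```text
blue [(215, [290.2, 245.9], [283, 237, 16, 18])] [(156, [347.6, 228.9], [341, 222, 15, 15])]
(array([ 0.52372269, -0.09849277,  0.16955561]), np.float64(0.0016418117486060929))
0.184 [ 0.5231 -0.0971  0.184 ] [ 0.5312 -0.1102  0.184 ]
0.175 [ 0.5239 -0.0977  0.175 ] [ 0.5262 -0.1032  0.175 ]
0.168 [ 0.5245 -0.0981  0.168 ] [ 0.5222 -0.0978  0.168 ]
red [(25, [285.8, 261.8], [283, 260, 6, 5])] [(23, [369.5, 218.4], [367, 216, 6, 6])]
(array([ 0.54825285, -0.15048636,  0.18225241]), np.float64(0.00087688862543934))
0.184 [ 0.5484 -0.15    0.184 ] [ 0.5489 -0.152   0.184 ]
0.175 [ 0.5494 -0.1509  0.175 ] [ 0.544  -0.1455  0.175 ]
0.168 [ 0.5501 -0.1516  0.168 ] [ 0.5402 -0.1404  0.168 ]
[ 0.62673966 -0.05574077  0.09      ] (array([ 0.63038609, -0.05825176,  0.08528424]), np.float64(0.0008123099172922622))
[[-0.001, -0.961, -0.276, 0.077], [1.0, -0.0, -0.001, -0.0], [0.001, -0.276, 0.961, -0.162], [0.0, 0.0, 0.0, 1.0]] 65.70646984690485 325.71167038843873 243.16673182893035
```

Emit:
{"api": "step_arm", "payload": {"targets": "-3 1.9 0 0;-3 1.9 0 0;-3 1.9 0 0;-3 1.9 0 0;-3 1.9 0 0;-3 1.9 0 0;-3 1.9 0 0;-3 1.9 0 0;-3 1.9 0 0;-3 1.9 0 0;-3 1.9 0 0;-3 1.9 0 0", "claw": 5}}

```text
time_s: 1.15
tcp_pos: [0.4778, -0.2422, 0.2225]
ee_rot: [[-0.935, -0.354, -0.0], [-0.354, 0.935, 0.0], [0.0, 0.0, -1.0]]
wrist_force: [0.4, -0.0, -0.5]
gripper_width: 0.574
gripper_force: 0.0
```

Emit:
{"api": "step_arm", "payload": {"targets": "0 0 0 -7;0 0 0 -7;0 0 0 -7;0 0 0 -7;0 0 0 -7;0 0 0 -7;0 0 0 -7;0 0 0 -7;0 0 0 -7;0 0 0 -7;0 0 0 -7;0 0 0 -7"}}

```text
time_s: 2.15
tcp_pos: [0.477, -0.2438, 0.2222]
ee_rot: [[0.26, -0.966, -0.001], [-0.966, -0.26, 0.0], [-0.0, 0.001, -1.0]]
wrist_force: [-0.3, 0.1, -0.8]
gripper_width: 0.574
gripper_force: 0.0
```

Run:
```python
from h import *
s=sense();R=np.array(s["ee_rot"]);print(s["joints"],s["tcp_pos"],np.degrees(np.arctan2(R[1,0],R[0,0])),s["time_s"],s["wrist_force"])
c=wrist("w1");np.save("w1.npy",c,allow_pickle=True)
for P in([.523,-.097,.184],[.548,-.15,.184],[.629,-.057,.087]):print(project(c,np.array(P)))
print(blobs(c,"blue")[0],blobs(c,"red")[0])
```

```text
[-9.71850936e+00  1.33808420e+01 -1.20956935e+01 -1.22020335e-02
 -6.45621775e+01  2.47931854e+01] [ 0.47699063 -0.24375898  0.22223854] -74.9305758181766 2.15 [-0.27894483  0.12424565 -0.79264983]
[215.74963993 430.77252301]
[188.92965768 370.15107808]
[139.91110512 362.81655759]
[] []
```

View pics/w1.png

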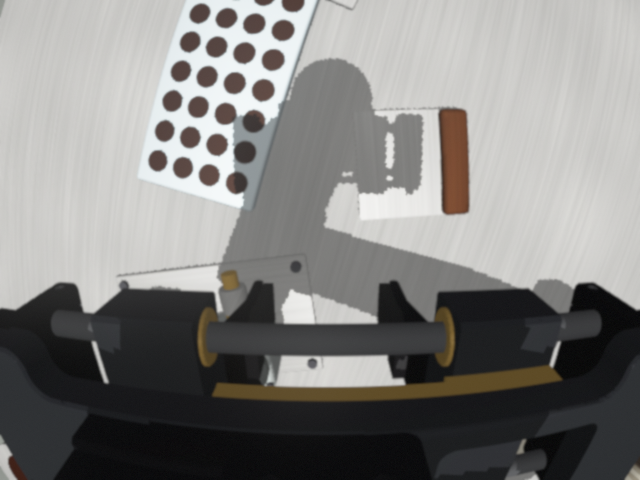

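The wrist view shows the mould and scraper ahead, with the station partly hidden behind the gripper (plate corner near (300,260)). This camera sees what lies towards the tool's +x. I'll go over the handle now using the two-view fix.

Emit:
{"api": "step_arm", "payload": {"targets": "-1.8 -2.33 0 -2.6;-1.8 -2.33 0 -2.6;-1.8 -2.33 0 -2.6;-1.8 -2.33 0 -2.6;0 0 0 0;0 0 0 0", "claw": 5}}

```text
time_s: 2.7
tcp_pos: [0.5428, -0.1448, 0.2221]
ee_rot: [[0.425, -0.905, -0.001], [-0.905, -0.425, 0.0], [-0.0, 0.001, -1.0]]
wrist_force: [-0.4, -0.9, 0.5]
gripper_width: 0.573
gripper_force: 0.0
```

```bash
cat >> h.py <<'E'
def to(P,yaw=None):
    s=sense();R=np.array(s["ee_rot"]);d=R.T@(np.array(P)-s["tcp_pos"])*100
    y=np.degrees(np.arctan2(R[1,0],R[0,0]));print("t",round(s["time_s"],2),"pos",np.round(s["tcp_pos"],4),"yaw",y.round(2),"shift cm",d.round(2),"turn",None if yaw is None else round(y-yaw,2))
E
python3 - <<'E'
from h import *
to([.5485,-.1505,.151],-64.5)
S=cams.capture("scene");T=cams.capture("top");cv2.imwrite("pics/m1.png",np.hstack([cv2.resize(S["frame"][200:340,240:400],None,fx=2.5,fy=2.5),cv2.resize(T["frame"][160:300,270:430],None,fx=2.5,fy=2.5)]))
E
```

```text
t 2.7 pos [ 0.5428 -0.1448  0.2221] yaw -64.87 shift cm [ 0.76 -0.28  7.11] turn -0.37
```

View pics/m1.png

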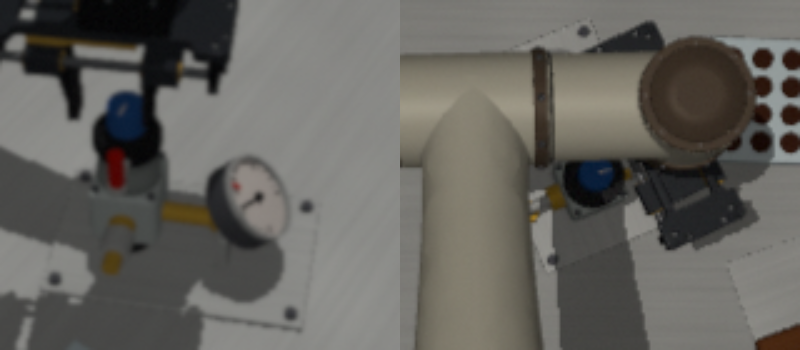

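The fingers hang over and on either side of the red handle, which is at about (117,168) in the left crop. The needle points lower-left from its pivot at (258,198), and the red mark is at (236,186). Next I descend and pinch.

Emit:
{"api": "step_arm", "payload": {"targets": "0.76 -0.28 0 0;0 0 1.4 0;0 0 1.4 0;0 0 1.4 0;0 0 1.4 0;0 0 1.4 0;0 0 0 0;0 0 0 0", "claw": 5}}

```text
time_s: 3.47
tcp_pos: [0.5478, -0.1528, 0.1522]
ee_rot: [[0.423, -0.906, -0.001], [-0.906, -0.423, -0.0], [-0.0, 0.002, -1.0]]
wrist_force: [0.7, -0.1, 0.5]
gripper_width: 0.575
gripper_force: 0.0
```

Emit:
{"api": "step_arm", "payload": {"targets": "0 0 0 0;0 0 0 0;0 0 0 0;0 0 0 0;0 0 0 0;0 0 0 0", "claw": 0.6}}

```text
time_s: 3.97
tcp_pos: [0.5483, -0.1516, 0.1529]
ee_rot: [[0.425, -0.905, 0.001], [-0.905, -0.425, -0.0], [0.0, -0.001, -1.0]]
wrist_force: [-0.3, 0.1, -0.5]
gripper_width: 0.205
gripper_force: 0.0
```

Run:
```python
from h import *
to([.5485,-.1505,.151],-64.5);s=sense();print(s["gripper_width"]*8.7,s["gripper_force"],s["wrist_force"])
for n in range(1): 
  S=cams.capture("scene");cv2.imwrite("pics/m2.png",cv2.resize(S["frame"][200:340,240:400],None,fx=4,fy=4))
```

```text
t 3.97 pos [ 0.5483 -0.1516  0.1529] yaw -64.86 shift cm [-0.09 -0.06  0.19] turn -0.36
1.779655724775365 0.0 [-0.27316375  0.07581389 -0.46385333]
```

Emit:
{"api": "step_arm", "payload": {"targets": "0 0 0 0;0 0 0 0;0 0 0 0"}}

```text
time_s: 4.27
tcp_pos: [0.5484, -0.1516, 0.1527]
ee_rot: [[0.425, -0.905, 0.0], [-0.905, -0.425, 0.0], [0.0, -0.0, -1.0]]
wrist_force: [-0.9, 0.9, 0.8]
gripper_width: 0.151
gripper_force: 30.0
```

Emit:
{"api": "step_arm", "payload": {"targets": "-0.008 -0.305 0 -3;-0.008 -0.305 0 -3;-0.008 -0.305 0 -3;-0.008 -0.305 0 -3;-0.008 -0.305 0 -3"}}

```text
time_s: 4.68
tcp_pos: [0.561, -0.1435, 0.1527]
ee_rot: [[0.646, -0.763, -0.0], [-0.763, -0.646, -0.0], [-0.0, 0.0, -1.0]]
wrist_force: [0.4, 0.8, 1.3]
gripper_width: 0.15
gripper_force: 30.0
```

Emit:
{"api": "step_arm", "payload": {"targets": "-0.008 -0.305 0 -3;-0.008 -0.305 0 -3;-0.008 -0.305 0 -3;-0.008 -0.305 0 -3;-0.008 -0.305 0 -3;0 0 0 0;0 0 0 0"}}

```text
time_s: 5.27
tcp_pos: [0.5715, -0.132, 0.1527]
ee_rot: [[0.82, -0.573, 0.0], [-0.573, -0.82, 0.0], [0.0, -0.0, -1.0]]
wrist_force: [0.6, 1.4, 1.5]
gripper_width: 0.149
gripper_force: 30.0
```

Emit:
{"api": "step_arm", "payload": {"targets": "0 0 0 0;0 0 0 0;0 0 0 0;0 0 0 0;0 0 -1.5 0;0 0 -1.5 0;0 0 -1.5 0;0 0 -1.5 0;0 0 0 0", "claw": 5}}

```text
time_s: 6.02
tcp_pos: [0.5731, -0.1327, 0.2159]
ee_rot: [[0.821, -0.572, 0.006], [-0.572, -0.821, -0.001], [0.006, -0.003, -1.0]]
wrist_force: [-0.2, -0.3, 0.0]
gripper_width: 0.568
gripper_force: 0.0
```

Emit:
{"api": "step_arm", "payload": {"targets": "0 0 0 -7;0 0 0 -7;0 0 0 -7;0 0 0 -7;0 0 0 -7;0 0 0 -7;0 0 0 -7;0 0 0 -7;0 0 0 -4;0 0 0 0;0 0 0 0"}}

```text
time_s: 6.93
tcp_pos: [0.5709, -0.1323, 0.2116]
ee_rot: [[0.906, 0.423, -0.001], [0.423, -0.906, 0.0], [-0.001, -0.001, -1.0]]
wrist_force: [-0.4, 0.4, -0.0]
gripper_width: 0.572
gripper_force: 0.0
```

Run:
```python
from h import *
to([.5235,-.0983,.158],25);print(sense()["wrist_force"])
```

```text
t 6.93 pos [ 0.5709 -0.1323  0.2116] yaw 25.0 shift cm [-2.85 -5.08  5.37] turn -0.0
[-0.40601309  0.43615925 -0.03624428]
```

Emit:
{"api": "step_arm", "payload": {"targets": "-0.95 -1.7 0 0;-0.95 -1.7 0 0;-0.95 -1.68 0 0;0 0 0 0;0 0 0 0"}}

```text
time_s: 7.35
tcp_pos: [0.5235, -0.0981, 0.2127]
ee_rot: [[0.906, 0.424, 0.0], [0.424, -0.906, -0.0], [0.0, 0.0, -1.0]]
wrist_force: [0.6, 0.1, -0.1]
gripper_width: 0.577
gripper_force: 0.0
```

Run:
```python
from h import *
to([.5235,-.0983,.157],25);c=wrist("w2");np.save("w2.npy",c,allow_pickle=True)
u=project(c,np.array([.629,-.057,.087]));print(u)
x,y=(int(v) for v in u);crop=c["frame"][max(0,y-75):y+75,x-75:x+75]
S=cams.capture("scene")
cv2.imwrite("pics/g2.png",np.hstack([cv2.resize(crop,(400,int(crop.shape[0]*400/150))),cv2.resize(S["frame"][200:350,240:390],(400,int(crop.shape[0]*400/150)))]))
```

```text
t 7.35 pos [ 0.5235 -0.0981  0.2127] yaw 25.1 shift cm [-0.01  0.02  5.57] turn 0.1
[335.15882128  89.6838822 ]
```

View pics/g2.png

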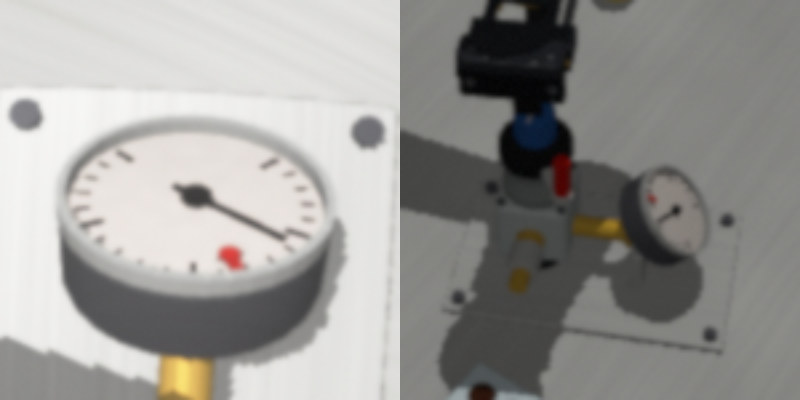

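The left crop is a clear view of the dial. The pivot is at (196,196), the needle tip at (285,240), and the red head at (232,257), clockwise of the tip. The fingers are centred over the blue knob and the handle is clear of them. I'll measure the angles on the dial plane.

```bash
cat >> h.py <<'E'
AX=np.array([.5235,-.0983])
def frame(piv):
    psi=np.arctan2(*(piv[:2]-AX)[::-1]);k=np.sqrt(.5)
    xs=np.array([np.cos(psi),np.sin(psi),0]);n=k*xs+[0,0,k];gx=k*xs-[0,0,k]
    return n,gx,np.cross(n,gx),psi
def dial(c,piv):
    n,gx,gy,_=frame(piv)
    rr=np.arange(8,36,.25)/1e3;aa=np.radians(np.arange(0,360,.5))
    uv=np.array([[project(c,piv+ro*(np.cos(a)*gx+np.sin(a)*gy)) for ro in rr] for a in aa]).astype(np.float32)
    P=cv2.remap(c["frame"],uv[...,0],uv[...,1],cv2.INTER_LINEAR)
    h=cv2.cvtColor(P,cv2.COLOR_BGR2HSV).astype(int)
    red=((h[...,0]<12)|(h[...,0]>168))*np.clip(h[...,1]-110,0,None)
    mr=lambda a,b:(rr>=a/1e3)&(rr<b/1e3)
    dark=np.clip(150-P.max(2).astype(int),0,None)
    cm=lambda w:np.degrees(np.angle((w*np.exp(1j*aa)).sum()))
    w=dark[:,mr(13,23)].mean(1);pk=w.argmax();d=np.abs((np.arange(720)-pk+360)%720-360)
    wr=red.sum(1);pr=wr.argmax();dr=np.abs((np.arange(720)-pr+360)%720-360)
    nr=[cm(np.where(d<16,dark[:,mr(a,a+4)].mean(1),0)).round(2) for a in(12,16,20,24)]
    rd=[cm(np.where(dr<30,red[:,mr(a,a+2)].mean(1)+1e-9,0)).round(2) for a in(26,28,30,32)]
    return nr,rd,(red*(dr<30)[:,None]).sum(0)[::8],cm(np.where(d<16,w,0)),cm(np.where(dr<30,red[:,mr(27,31)].mean(1),0))
E
python3 - <<'E'
from h import *
c=np.load("w2.npy",allow_pickle=True).item();S=np.load("scene0.npy",allow_pickle=True).item()
piv,e=tri(ray(c,333.5,87.5),ray(S,343.1,279.1));print(piv,e,np.degrees(frame(piv)[3]),np.linalg.norm(piv[:2]-AX));np.save("piv.npy",piv)
d=dial(c,piv);print(d,d[3]-d[4])
E
```

```text
[ 0.63082718 -0.05466283  0.08499139] 0.0013212403190493416 22.125714954589697 0.1158590769292281
([np.float64(-127.72), np.float64(-126.88), np.float64(-126.4), np.float64(-126.19)], [np.float64(-159.88), np.float64(-160.12), np.float64(-160.2), np.float64(-160.27)], array([   0,    0,    0,    0,    0,    0,    0,    0,    0,  565, 1181,
        785,  468,    0]), np.float64(-127.04687170305259), np.float64(-160.07397773511963)) 33.02710603206704
```

Emit:
{"api": "step_arm", "payload": {"targets": "0 0 1.4 0;0 0 1.4 0;0 0 1.4 0;0 0 1.35 0;0 0 0 0", "claw": 5}}

```text
time_s: 7.87
tcp_pos: [0.5225, -0.0987, 0.1539]
ee_rot: [[0.906, 0.423, -0.006], [0.423, -0.906, 0.0], [-0.006, -0.003, -1.0]]
wrist_force: [-0.6, -0.7, -0.5]
gripper_width: 0.577
gripper_force: 0.0
```

Emit:
{"api": "step_arm", "payload": {"targets": "0 0 0 0;0 0 0 0;0 0 0 0;0 0 0 0;0 0 0 0;0 0 0 0", "claw": 2.6}}

```text
time_s: 8.37
tcp_pos: [0.5244, -0.0978, 0.158]
ee_rot: [[0.905, 0.425, 0.002], [0.425, -0.905, 0.001], [0.002, 0.0, -1.0]]
wrist_force: [-0.8, 4.1, 3.4]
gripper_width: 0.379
gripper_force: 30.0
```

Emit:
{"api": "step_arm", "payload": {"targets": "0 0 0 3.5;0 0 0 3.5;0 0 0 3.5;0 0 0 3.5;0 0 0 3.5;0 0 0 3.5;0 0 0 3.5;0 0 0 3.5;0 0 0 3.5;0 0 0 3.5;0 0 0 0;0 0 0 0"}}

```text
time_s: 9.37
tcp_pos: [0.5245, -0.0987, 0.1579]
ee_rot: [[0.985, -0.17, 0.002], [-0.17, -0.985, -0.001], [0.002, 0.0, -1.0]]
wrist_force: [-0.7, 0.2, 4.4]
gripper_width: 0.376
gripper_force: 30.0
```

Run:
```python
from h import *
piv=np.load("piv.npy");to([.5235,-.0983,.157],25)
c=wrist("w3");d=dial(c,piv);print(d,d[3]-d[4]);u=project(c,piv);print(u)
x,y=(int(v) for v in u);crop=c["frame"][max(0,y-75):y+75,x-75:x+75];cv2.imwrite("pics/g3.png",cv2.resize(crop,None,fx=4,fy=4))
```

```text
t 9.37 pos [ 0.5245 -0.0987  0.1579] yaw -9.77 shift cm [-0.11 -0.02  0.09] turn -34.77
([np.float64(-155.11), np.float64(-154.56), np.float64(-154.17), np.float64(-153.4)], [np.float64(-160.93), np.float64(-161.44), np.float64(-161.61), np.float64(-161.67)], array([   0,    0,    0,    0,    0,    0,    0,    0,  635, 1604, 1315,
        765,  184,    0]), np.float64(-154.6457405199703), np.float64(-161.3300013756626)) 6.684260855692287
[227.45334786 107.32772576]
```

View pics/g3.png

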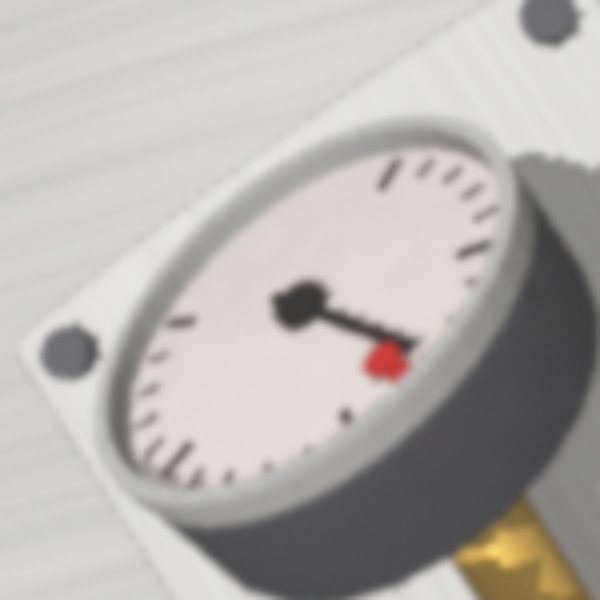

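The needle tip is at (412,345) and the red head at (385,360), with about 7° of needle still to go. That is about 9° of knob.

Emit:
{"api": "step_arm", "payload": {"targets": "0 0 0 3;0 0 0 3;0 0 0 2;0 0 0 0;0 0 0 0;0 0 0 0"}}

```text
time_s: 9.92
tcp_pos: [0.5244, -0.0989, 0.1579]
ee_rot: [[0.952, -0.305, 0.001], [-0.305, -0.952, -0.001], [0.002, 0.0, -1.0]]
wrist_force: [-0.3, -1.3, 6.1]
gripper_width: 0.382
gripper_force: 30.0
```

Run:
```python
from h import *
piv=np.load("piv.npy");to([.5235,-.0983,.157],25)
c=wrist("w4");d=dial(c,piv);print(d[0],d[1],d[3]-d[4]);u=project(c,piv);print(u)
x,y=(int(v) for v in u);crop=c["frame"][max(0,y-50):y+50,x-50:x+50];cv2.imwrite("pics/g4.png",cv2.resize(crop,None,fx=6,fy=6,interpolation=cv2.INTER_CUBIC))
```

```text
t 9.92 pos [ 0.5244 -0.0989  0.1579] yaw -17.75 shift cm [-0.11 -0.02  0.09] turn -42.75
[np.float64(-161.94), np.float64(-160.89), np.float64(-160.6), np.float64(0.0)] [np.float64(-161.93), np.float64(-162.02), np.float64(-162.0), np.float64(-161.5)] 0.8224253402354975
[208.03899794 123.31558765]
```

View pics/g4.png

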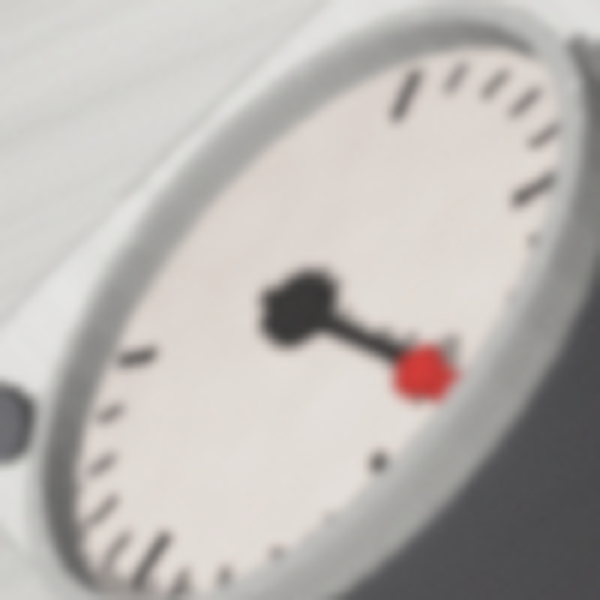

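Judging by the hub line the needle is very nearly on the red head, at about (422,373) in the crop. The oblique view has some parallax, so I'll release and look again along the dial's normal before locking.

Emit:
{"api": "step_arm", "payload": {"targets": "0 0 0 0;0 0 0 0;0 0 0 0;0 0 -1.5 0;0 0 -1.5 0;0 0 -1.5 0;0 0 -1.5 0;0 0 0 0", "claw": 5}}

```text
time_s: 10.63
tcp_pos: [0.5255, -0.0984, 0.2197]
ee_rot: [[0.952, -0.306, 0.005], [-0.306, -0.952, -0.0], [0.005, -0.001, -1.0]]
wrist_force: [0.4, -0.3, 0.9]
gripper_width: 0.572
gripper_force: 0.0
```

Run:
```python
from h import *
to([.731,.069,.19],-68)
```

```text
t 10.63 pos [ 0.5255 -0.0984  0.2197] yaw -17.8 shift cm [ 14.43 -22.21   3.07] turn 50.2
```

Emit:
{"api": "step_arm", "payload": {"targets": "1.8 -2.775 0 0;1.8 -2.775 0 0;1.8 -2.775 0 0;1.8 -2.775 0 0;1.8 -2.775 0 0;1.8 -2.775 0 0;1.8 -2.775 0 0;1.8 -2.775 0 0;0 0 0 7;0 0 0 7;0 0 0 7;0 0 0 7"}}

```text
time_s: 11.63
tcp_pos: [0.7287, 0.0692, 0.2146]
ee_rot: [[0.693, -0.721, -0.003], [-0.721, -0.693, -0.0], [-0.002, 0.003, -1.0]]
wrist_force: [0.5, -0.3, 0.0]
gripper_width: 0.577
gripper_force: 0.0
```

Emit:
{"api": "step_arm", "payload": {"targets": "0 0 1 7;0 0 1 7;0 0 1 7;0 0 1.5 1;0 0 1 0;0 0 0 0;0 0 0 0;0 0 0 0"}}

```text
time_s: 12.3
tcp_pos: [0.7295, 0.0688, 0.1625]
ee_rot: [[0.377, -0.926, 0.001], [-0.926, -0.377, -0.0], [0.001, -0.001, -1.0]]
wrist_force: [0.8, 0.1, 0.7]
gripper_width: 0.574
gripper_force: 0.0
```

Run:
```python
from h import *
piv=np.load("piv.npy");to([.731,.069,.16],-68)
c=wrist("w5");np.save("w5.npy",c,allow_pickle=True);d=dial(c,piv);print(d,d[3]-d[4]);u=project(c,piv);print(u)
x,y=(int(v) for v in u);crop=c["frame"][max(0,y-60):y+60,max(0,x-60):x+60];print(max(0,x-60),max(0,y-60));cv2.imwrite("pics/g5.png",cv2.resize(crop,None,fx=5,fy=5,interpolation=cv2.INTER_CUBIC))
```

```text
t 12.3 pos [0.7295 0.0688 0.1625] yaw -67.82 shift cm [ 0.04 -0.14  0.25] turn 0.18
([np.float64(-162.78), np.float64(-161.82), np.float64(-161.14), np.float64(-160.43)], [np.float64(-161.85), np.float64(-162.36), np.float64(-162.63), np.float64(-162.59)], array([   0,    0,    0,    0,    0,    0,    0,    0,    0,    0,  630,
       1582, 1286,  865]), np.float64(-161.88441279099897), np.float64(-162.44579100571104)) 0.5613782147120787
[520.61064076 147.37876172]
460 87
```

View pics/g5.png

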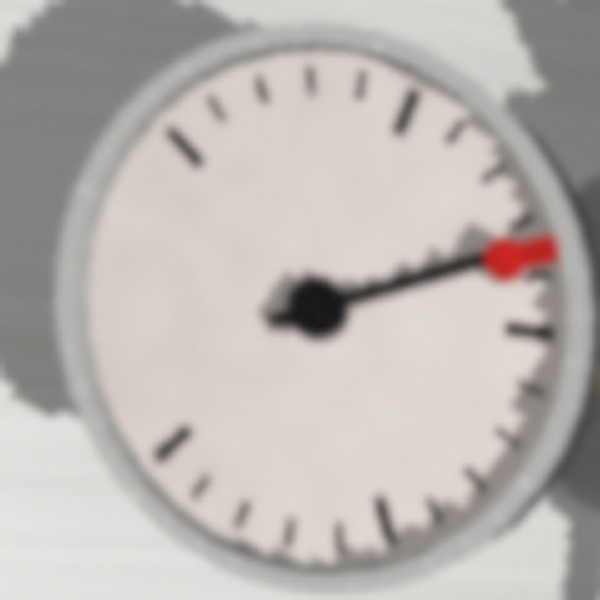

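From near the normal, the hub is at (319,308), the needle's end near (480,262) and the red head at (504,260). The needle is within about 1° of the mark, so I'll quantify that while excluding the shadow.

Run:
```python
from h import *
c=np.load("w5.npy",allow_pickle=True).item();piv=np.load("piv.npy")
f=c["frame"];big=cv2.resize(f[87:207,460:580],None,fx=8,fy=8,interpolation=cv2.INTER_CUBIC)
V=big.max(2);k=8/5
yy,xx=np.mgrid[:960,:960]
def onface(u,v):
    n,gx,gy,_=frame(piv);e,d=ray(c,460+(u+.5)/8-.5,87+(v+.5)/8-.5);p=e+d*((piv-e)@n)/(d@n)-piv;return np.array([p@gx,p@gy])*1e3
for th in(50,70,90):
    m=(V<th);h=m&(np.hypot(xx-319*k,yy-308*k)<32*k)
    h=cv2.morphologyEx(h.astype(np.uint8),cv2.MORPH_OPEN,np.ones((41,41)))
    H=np.array([xx[h>0].mean(),yy[h>0].mean()])
    nd=m&(xx>370*k)&(xx<478*k)&(abs(yy-(308-(xx/k-319)*.27)*k)<18*k)
    N=np.array([xx[nd].mean(),yy[nd].mean()]);pf=np.polyfit(xx[nd],yy[nd],1)
    hs=cv2.cvtColor(big,cv2.COLOR_BGR2HSV).astype(int);r_=((hs[...,0]<10)|(hs[...,0]>170))&(hs[...,1]>140)
    res=[]
    rh=r_&(xx<522*k);Rh=np.array([xx[rh].mean(),yy[rh].mean()]);Ra=np.array([xx[r_].mean(),yy[r_].mean()])
    h0=onface(*H);a=lambda p:np.degrees(np.arctan2(*(onface(*p)-h0)[::-1])).round(2)
    t=np.array([478*k,np.polyval(pf,478*k)])
    print(th,H/k,"needle",a(N),a(t),np.degrees(np.arctan2(*(onface(*t)-onface(380*k,np.polyval(pf,380*k)))[::-1])).round(2),"red",a(Rh),a(Ra),np.linalg.norm(onface(*Rh)-h0))
to([.5235,-.0983,.21],-17.8)
```

```text
<stdin>:13: RuntimeWarning: Mean of empty slice.
  ret = ret.dtype.type(ret / rcount)
Traceback (most recent call last):
TypeError: expected non-empty vector for x
```

```bash
cat > na.py <<'E'
from h import *
def na(c,x0,y0):
    piv=np.load("piv.npy")
    f=c["frame"];big=cv2.resize(f[y0:y0+120,x0:x0+120],None,fx=8,fy=8,interpolation=cv2.INTER_CUBIC)
    V=big.max(2);k=8/5
    yy,xx=np.mgrid[:960,:960]
    n,gx,gy,_=frame(piv)
    def onface(u,v):
        e,d=ray(c,x0+(u+.5)/8-.5,y0+(v+.5)/8-.5);p=e+d*((piv-e)@n)/(d@n)-piv;return np.array([p@gx,p@gy])*1e3
    hs=cv2.cvtColor(big,cv2.COLOR_BGR2HSV).astype(int);r_=((hs[...,0]<10)|(hs[...,0]>170))&(hs[...,1]>140)
    for th in(80,100,120):
        m=(V<th);h=cv2.morphologyEx((m&(np.hypot(xx-319*k,yy-308*k)<45*k)).astype(np.uint8),cv2.MORPH_OPEN,np.ones((41,41)))
        H=np.array([xx[h>0].mean(),yy[h>0].mean()])
        nd=m&(xx>370*k)&(xx<475*k)&(abs(yy-(308-(xx/k-319)*.27)*k)<18*k)
        N=np.array([xx[nd].mean(),yy[nd].mean()]);pf=np.polyfit(xx[nd],yy[nd],1)
        rh=r_&(xx<522*k);Rh=np.array([xx[rh].mean(),yy[rh].mean()]);Ra=np.array([xx[r_].mean(),yy[r_].mean()])
        h0=onface(*H);a=lambda p:np.degrees(np.arctan2(*(onface(*p)-h0)[::-1])).round(2)
        t=np.array([475*k,np.polyval(pf,475*k)])
        print(th,nd.sum(),H/k,"needle",a(N),a(t),"red",a(Rh),a(Ra),np.linalg.norm(onface(*Rh)-h0).round(2))
E
python3 - <<'E'
from na import *
c=np.load("w5.npy",allow_pickle=True).item();na(c,460,87)
to([.5235,-.0983,.21],-17.8)
E
```

```text
80 2038 [315.73343164 307.23618581] needle -159.19 -159.09 red -160.94 -161.13 29.03
100 3106 [315.58138659 307.12462321] needle -159.17 -159.0 red -160.98 -161.17 29.04
120 4077 [314.59569733 307.0921494 ] needle -159.19 -158.91 red -161.06 -161.24 29.19
t 12.35 pos [0.7296 0.0688 0.1629] yaw -67.84 shift cm [ 7.7  25.39 -4.74] turn -50.04
```

The red head's radius comes out at 29.0 mm, as specified. The needle is about 1.6–1.8° short, so the knob needs about 2° more. I'll go back, regrip at the same yaw and trim.

Emit:
{"api": "step_arm", "payload": {"targets": "0 0 -2.4 0;0 0 -2.4 0;0.96 3.17 0 0;0.96 3.17 0 0;0.96 3.17 0 0;0.96 3.17 0 0;0.96 3.17 0 0;0.96 3.17 0 0;0.96 3.17 0 0;0.96 3.17 0 0;0 0 0 -7;0 0 0 -7"}}

```text
time_s: 13.35
tcp_pos: [0.5222, -0.0991, 0.212]
ee_rot: [[0.593, -0.805, 0.003], [-0.805, -0.593, 0.0], [0.002, -0.003, -1.0]]
wrist_force: [0.1, 0.9, 0.2]
gripper_width: 0.579
gripper_force: 0.0
```

Emit:
{"api": "step_arm", "payload": {"targets": "0 0 0 -7;0 0 0 -7;0 0 0 -7;0 0 0 -7;0 0 0 -7;0 0 0 -1;0 0 0 0;0 0 0 0"}}

```text
time_s: 14.02
tcp_pos: [0.5233, -0.0979, 0.2106]
ee_rot: [[0.951, -0.309, 0.001], [-0.309, -0.951, 0.0], [0.001, -0.0, -1.0]]
wrist_force: [-0.1, 0.2, 0.2]
gripper_width: 0.577
gripper_force: 0.0
```

```bash
python3 -c "
from h import *
to([.5235,-.0984,.1575],-17.8)"
```

```text
t 14.02 pos [ 0.5233 -0.0979  0.2106] yaw -18.01 shift cm [0.03 0.04 5.31] turn -0.21
```

Emit:
{"api": "step_arm", "payload": {"targets": "0.05 0.05 1.3 -0.2;0 0 1.3 0;0 0 1.3 0;0 0 1.4 0;0 0 0 0;0 0 0 0", "claw": 5}}

```text
time_s: 14.52
tcp_pos: [0.5232, -0.0986, 0.1569]
ee_rot: [[0.953, -0.304, -0.001], [-0.304, -0.953, -0.0], [-0.001, 0.001, -1.0]]
wrist_force: [0.6, -0.4, 0.7]
gripper_width: 0.574
gripper_force: 0.0
```

Emit:
{"api": "step_arm", "payload": {"targets": "0 0 0 0;0 0 0 0;0 0 0 0;0 0 0 0;0 0 0 0;0 0 0 0;0 0 0 0", "claw": 2.6}}

```text
time_s: 15.1
tcp_pos: [0.5239, -0.0987, 0.1579]
ee_rot: [[0.953, -0.303, 0.001], [-0.303, -0.953, -0.0], [0.001, -0.0, -1.0]]
wrist_force: [-1.5, -0.7, 3.8]
gripper_width: 0.378
gripper_force: 30.0
```

```bash
python3 -c "
from h import *
to([.5235,-.0984,.1575],-17.8);c=wrist('w6');np.save('w6.npy',c,allow_pickle=True)
d=dial(c,np.load('piv.npy'));print(d[0],d[1],d[3],d[4])"
```

```text
t 15.1 pos [ 0.5239 -0.0987  0.1579] yaw -17.66 shift cm [-0.04 -0.02  0.04] turn 0.14
[np.float64(-161.69), np.float64(-160.89), np.float64(-160.66), np.float64(0.0)] [np.float64(-161.94), np.float64(-161.99), np.float64(-162.08), np.float64(-161.5)] -161.0994427658997 -161.9904649607418
```

Emit:
{"api": "step_arm", "payload": {"targets": "0 0 0 1;0 0 0 1;0 0 0 0;0 0 0 0;0 0 0 0"}}

```text
time_s: 15.57
tcp_pos: [0.5238, -0.0987, 0.1578]
ee_rot: [[0.942, -0.337, 0.001], [-0.337, -0.942, -0.0], [0.001, -0.0, -1.0]]
wrist_force: [-0.8, -1.1, 5.4]
gripper_width: 0.38
gripper_force: 30.0
```

```bash
python3 -c "
from h import *
to([.5235,-.0984,.1575],-17.8);c=wrist('w7');np.save('w7.npy',c,allow_pickle=True)
d=dial(c,np.load('piv.npy'));print(d[0],d[1],d[3],d[4])"
```

```text
t 15.57 pos [ 0.5238 -0.0987  0.1578] yaw -19.69 shift cm [-0.04 -0.02  0.03] turn -1.89
[np.float64(-163.69), np.float64(-162.7), np.float64(-162.43), np.float64(0.0)] [np.float64(-162.12), np.float64(-162.15), np.float64(-162.07), np.float64(-162.5)] -163.03380588349805 -162.12251207065526
```

Emit:
{"api": "step_arm", "payload": {"targets": "0 0 0 0;0 0 0 0;0 0 0 0;0 0 -1.5 0;0 0 -1.5 0;0 0 -1.5 0;0 0 -1.5 0;0 0 0 0", "claw": 5}}

```text
time_s: 16.28
tcp_pos: [0.5251, -0.0986, 0.2197]
ee_rot: [[0.942, -0.336, 0.006], [-0.336, -0.942, -0.0], [0.005, -0.002, -1.0]]
wrist_force: [0.2, 0.4, -0.3]
gripper_width: 0.575
gripper_force: 0.0
```

Emit:
{"api": "step_arm", "payload": {"targets": "1.87 -2.7 0 0;1.87 -2.7 0 0;1.87 -2.7 0 0;1.87 -2.7 0 0;1.87 -2.7 0 0;1.87 -2.7 0 0;1.87 -2.7 0 0;1.87 -2.7 0 0;0 0 0 7;0 0 0 7;0 0 0 7;0 0 0 7"}}

```text
time_s: 17.28
tcp_pos: [0.7367, 0.0549, 0.2145]
ee_rot: [[0.669, -0.743, -0.003], [-0.743, -0.669, -0.0], [-0.002, 0.002, -1.0]]
wrist_force: [-1.1, 1.0, -0.5]
gripper_width: 0.572
gripper_force: 0.0
```

Emit:
{"api": "step_arm", "payload": {"targets": "0 0 1 7;0 0 1 7;0 0 1 6.2;0 0 1.5 0;0 0 1 0;0 0 0 0;0 0 0 0;0 0 0 0"}}

```text
time_s: 17.95
tcp_pos: [0.7374, 0.0546, 0.1624]
ee_rot: [[0.377, -0.926, 0.001], [-0.926, -0.377, -0.0], [0.0, -0.001, -1.0]]
wrist_force: [0.1, 0.0, 0.7]
gripper_width: 0.571
gripper_force: 0.0
```

Run:
```python
from na import *
to([.7295,.0688,.1625],-67.8);c=wrist("w8");np.save("w8.npy",c,allow_pickle=True)
u=project(c,np.load("piv.npy"));print(u);na(c,int(round(u[0]-60.6)),int(round(u[1]-60.4)))
```

```text
t 17.95 pos [0.7374 0.0546 0.1624] yaw -67.85 shift cm [-1.62  0.2  -0.01] turn -0.05
[521.55085565 170.11050234]
80 1826 [315.18590684 307.13678251] needle -160.86 -160.88 red -161.28 -161.43 29.14
100 2895 [314.8406574  306.84986648] needle -160.94 -160.92 red -161.38 -161.52 29.18
120 3881 [314.30150041 306.85827251] needle -160.85 -160.81 red -161.41 -161.55 29.26
```

The needle is within 0.5° of the mark. Next is the ring handle, which I left at about (0.5715, -0.132).

Emit:
{"api": "step_arm", "payload": {"targets": "0 0 -2.5 0;0 0 -2.5 0;1.38 2.8 0 0;1.38 2.8 0 0;1.38 2.8 0 0;1.38 2.8 0 0;1.38 2.8 0 0;1.38 2.8 0 0;1.38 2.8 0 0;1.38 2.8 0 0;0 0 0 -6.5;0 0 0 -6.5"}}

```text
time_s: 19.0
tcp_pos: [0.5704, -0.1336, 0.214]
ee_rot: [[0.578, -0.816, 0.003], [-0.816, -0.578, -0.0], [0.002, -0.003, -1.0]]
wrist_force: [-0.2, 0.3, -0.5]
gripper_width: 0.576
gripper_force: 0.0
```

Emit:
{"api": "step_arm", "payload": {"targets": "0 0 0 -6.5;0 0 0 -6.5;0 0 0 -6.9;0 0 0 0;0 0 0 0"}}

```text
time_s: 19.42
tcp_pos: [0.5714, -0.1322, 0.213]
ee_rot: [[0.818, -0.576, 0.002], [-0.576, -0.818, -0.0], [0.001, -0.001, -1.0]]
wrist_force: [0.3, -0.8, 0.0]
gripper_width: 0.576
gripper_force: 0.0
```

Run:
```python
from h import *
to([.5715,-.132,.152],-35)
S=cams.capture("scene");b=blobs(S,"red",(250,220,330,330))[0];print(b)
for x in b: print(plane(S,*x[1],.168))
print(project(S,np.array([.5715,-.132,.168])))
```

```text
t 19.42 pos [ 0.5714 -0.1322  0.213 ] yaw -35.14 shift cm [-0.01 -0.01  6.1 ] turn -0.14
[]
[300.65762248 265.33887584]
```

Emit:
{"api": "step_arm", "payload": {"targets": "0 0 1.5 0;0 0 1.5 0;0 0 1.5 0;0 0 1.5 0;0 0 0.1 0;0 0 0 0", "claw": 5}}

```text
time_s: 19.97
tcp_pos: [0.5708, -0.1322, 0.1506]
ee_rot: [[0.819, -0.574, -0.002], [-0.574, -0.819, -0.0], [-0.001, 0.001, -1.0]]
wrist_force: [0.2, -0.6, -0.1]
gripper_width: 0.569
gripper_force: 0.0
```

Emit:
{"api": "step_arm", "payload": {"targets": "0 0 0 0;0 0 0 0;0 0 0 0;0 0 0 0;0 0 0 0;0 0 0 0;0 0 0 0;0 0 0 0;0 0 0 0;0 0 0 0", "claw": 0.6}}

```text
time_s: 20.8
tcp_pos: [0.5712, -0.1322, 0.1512]
ee_rot: [[0.819, -0.573, 0.0], [-0.573, -0.819, -0.0], [0.0, -0.0, -1.0]]
wrist_force: [-0.1, -0.4, 0.8]
gripper_width: 0.157
gripper_force: 30.0
```

Run:
```python
from h import *
to([.5715,-.132,.152],-35);s=sense();R=np.array(s["ee_rot"]);print(R.T@s["wrist_force"],s["gripper_force"],s["gripper_width"]*8.7)
```

```text
t 20.8 pos [ 0.5712 -0.1322  0.1512] yaw -34.97 shift cm [ 0.01 -0.03 -0.08] turn 0.03
[ 0.15442578  0.36435394 -0.76343549] 30.000050542876124 1.362993115373744
```

Emit:
{"api": "step_arm", "payload": {"targets": "-0.008 0.305 0 3;-0.008 0.305 0 3;-0.008 0.305 0 3"}}

```text
time_s: 21.05
tcp_pos: [0.5655, -0.1391, 0.1512]
ee_rot: [[0.718, -0.696, 0.001], [-0.696, -0.718, 0.0], [0.0, -0.001, -1.0]]
wrist_force: [0.0, 1.0, 1.4]
gripper_width: 0.148
gripper_force: 30.0
```

Emit:
{"api": "step_arm", "payload": {"targets": "-0.008 0.305 0 3;-0.008 0.305 0 3"}}

```text
time_s: 21.22
tcp_pos: [0.561, -0.1433, 0.1512]
ee_rot: [[0.641, -0.767, 0.001], [-0.767, -0.641, 0.0], [0.0, -0.001, -1.0]]
wrist_force: [0.5, 1.2, 0.1]
gripper_width: 0.148
gripper_force: 30.0
```

Emit:
{"api": "step_arm", "payload": {"targets": "-0.008 0.305 0 3;-0.008 0.305 0 3"}}

```text
time_s: 21.38
tcp_pos: [0.5561, -0.1471, 0.1513]
ee_rot: [[0.558, -0.83, 0.001], [-0.83, -0.558, -0.0], [0.0, -0.001, -1.0]]
wrist_force: [1.0, 1.1, 0.9]
gripper_width: 0.15
gripper_force: 30.0
```

Emit:
{"api": "step_arm", "payload": {"targets": "-0.008 0.305 0 3;-0.008 0.305 0 3"}}

```text
time_s: 21.55
tcp_pos: [0.5508, -0.1502, 0.1512]
ee_rot: [[0.468, -0.884, 0.001], [-0.884, -0.468, -0.0], [0.0, -0.0, -1.0]]
wrist_force: [0.3, 0.1, 0.1]
gripper_width: 0.149
gripper_force: 30.0
```

Emit:
{"api": "step_arm", "payload": {"targets": "-0.008 0.305 0 3"}}

```text
time_s: 21.63
tcp_pos: [0.5481, -0.1516, 0.1513]
ee_rot: [[0.421, -0.907, 0.001], [-0.907, -0.421, -0.0], [0.0, -0.001, -1.0]]
wrist_force: [1.2, 0.8, 0.7]
gripper_width: 0.15
gripper_force: 30.0
```

Emit:
{"api": "step_arm", "payload": {"targets": "-0.008 0.305 0 3"}}

```text
time_s: 21.72
tcp_pos: [0.5453, -0.1529, 0.1512]
ee_rot: [[0.373, -0.928, 0.001], [-0.928, -0.373, -0.0], [0.0, -0.0, -1.0]]
wrist_force: [-0.4, -0.1, 0.9]
gripper_width: 0.149
gripper_force: 30.0
```

Emit:
{"api": "step_arm", "payload": {"targets": "-0.008 0.305 0 3;-0.008 0.305 0 3"}}

```text
time_s: 21.88
tcp_pos: [0.5395, -0.1549, 0.1512]
ee_rot: [[0.274, -0.962, 0.001], [-0.962, -0.274, -0.0], [0.0, -0.0, -1.0]]
wrist_force: [0.5, -0.3, 0.8]
gripper_width: 0.149
gripper_force: 30.0
```

Emit:
{"api": "step_arm", "payload": {"targets": "-0.008 0.305 0 3;-0.008 0.305 0 3"}}

```text
time_s: 22.05
tcp_pos: [0.5336, -0.1563, 0.1513]
ee_rot: [[0.172, -0.985, 0.001], [-0.985, -0.172, -0.0], [0.0, -0.001, -1.0]]
wrist_force: [0.0, -1.1, 1.7]
gripper_width: 0.152
gripper_force: 30.0
```

Emit:
{"api": "step_arm", "payload": {"targets": "-0.008 0.305 0 3;-0.008 0.305 0 3"}}

```text
time_s: 22.22
tcp_pos: [0.5275, -0.1571, 0.1513]
ee_rot: [[0.068, -0.998, 0.001], [-0.998, -0.068, -0.0], [0.0, -0.0, -1.0]]
wrist_force: [0.9, -0.2, 1.3]
gripper_width: 0.156
gripper_force: 30.0
```

Emit:
{"api": "step_arm", "payload": {"targets": "-0.008 0.305 0 3;-0.008 0.305 0 3"}}

```text
time_s: 22.38
tcp_pos: [0.5213, -0.1572, 0.1512]
ee_rot: [[-0.037, -0.999, 0.0], [-0.999, 0.037, -0.0], [0.0, -0.0, -1.0]]
wrist_force: [-0.1, -0.4, 1.3]
gripper_width: 0.145
gripper_force: 30.0
```

Emit:
{"api": "step_arm", "payload": {"targets": "-0.008 0.305 0 3;-0.008 0.305 0 3"}}

```text
time_s: 22.55
tcp_pos: [0.5152, -0.1568, 0.1513]
ee_rot: [[-0.141, -0.99, 0.0], [-0.99, 0.141, -0.001], [0.001, -0.0, -1.0]]
wrist_force: [-0.6, -1.0, 1.2]
gripper_width: 0.153
gripper_force: 30.0
```

Emit:
{"api": "step_arm", "payload": {"targets": "-0.008 0.305 0 3;-0.008 0.305 0 3"}}

```text
time_s: 22.72
tcp_pos: [0.5093, -0.1557, 0.1513]
ee_rot: [[-0.244, -0.97, 0.0], [-0.97, 0.244, -0.001], [0.001, -0.001, -1.0]]
wrist_force: [0.8, -0.7, 0.9]
gripper_width: 0.15
gripper_force: 30.0
```

Emit:
{"api": "step_arm", "payload": {"targets": "-0.008 0.305 0 3;-0.008 0.305 0 3"}}

```text
time_s: 22.88
tcp_pos: [0.5035, -0.154, 0.1513]
ee_rot: [[-0.343, -0.939, 0.001], [-0.939, 0.343, -0.001], [0.001, -0.001, -1.0]]
wrist_force: [0.3, -1.9, 0.1]
gripper_width: 0.152
gripper_force: 30.0
```

Run:
```python
from h import *
to([.5715,-.132,.152],-35);s=sense();print(s["wrist_force"],s["moment"])
S=cams.capture("scene");cv2.imwrite("pics/s9.png",cv2.resize(S["frame"][180:330,220:390],None,fx=4,fy=4))
```

```text
t 22.88 pos [ 0.5035 -0.154   0.1513] yaw -110.09 shift cm [-4.4  -5.63 -0.07] turn -75.09
[ 0.32649398 -1.91208896  0.07683401] [-0.45005422 -0.02612274  0.06116634]
```

View pics/s9.png

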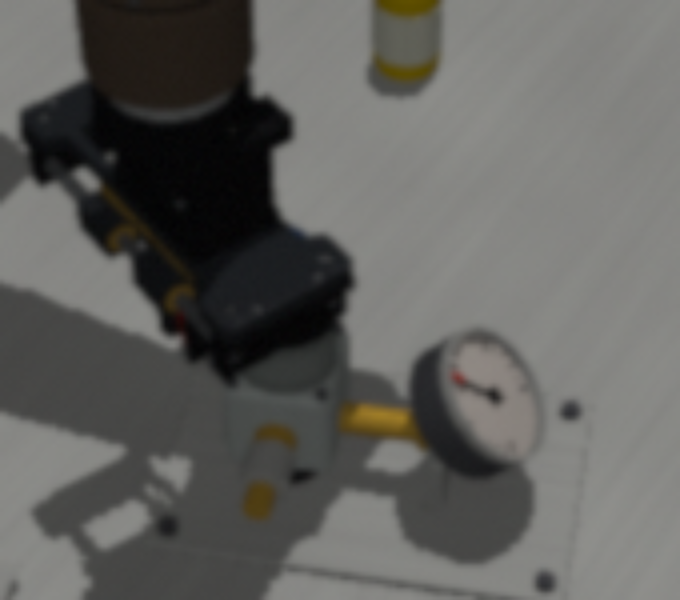

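The handle is still pinched, showing red at (180,322) between the fingers, and the needle is on the red mark. Nothing has bitten yet, so I continue.

Emit:
{"api": "step_arm", "payload": {"targets": "-0.008 0.305 0 3;-0.008 0.305 0 3"}}

```text
time_s: 23.1
tcp_pos: [0.498, -0.1518, 0.1513]
ee_rot: [[-0.439, -0.899, 0.001], [-0.899, 0.439, -0.001], [0.001, -0.001, -1.0]]
wrist_force: [0.7, -2.4, 0.3]
gripper_width: 0.155
gripper_force: 30.0
```

Emit:
{"api": "step_arm", "payload": {"targets": "-0.008 0.305 0 3;-0.008 0.305 0 3"}}

```text
time_s: 23.27
tcp_pos: [0.4927, -0.1489, 0.1513]
ee_rot: [[-0.53, -0.848, 0.001], [-0.848, 0.53, -0.001], [0.001, -0.001, -1.0]]
wrist_force: [0.9, -3.8, 1.0]
gripper_width: 0.151
gripper_force: 30.0
```

Emit:
{"api": "step_arm", "payload": {"targets": "-0.008 0.305 0 3;-0.008 0.305 0 3"}}

```text
time_s: 23.43
tcp_pos: [0.4876, -0.1455, 0.1513]
ee_rot: [[-0.616, -0.788, 0.0], [-0.788, 0.616, -0.002], [0.001, -0.001, -1.0]]
wrist_force: [0.8, -3.1, 0.3]
gripper_width: 0.144
gripper_force: 30.0
```

Emit:
{"api": "step_arm", "payload": {"targets": "-0.008 0.305 0 3;-0.008 0.305 0 3"}}

```text
time_s: 23.6
tcp_pos: [0.4829, -0.1416, 0.1514]
ee_rot: [[-0.695, -0.719, 0.0], [-0.719, 0.695, -0.002], [0.001, -0.001, -1.0]]
wrist_force: [0.8, -4.5, 0.3]
gripper_width: 0.148
gripper_force: 30.0
```

Emit:
{"api": "step_arm", "payload": {"targets": "-0.008 0.305 0 3"}}

```text
time_s: 23.68
tcp_pos: [0.4808, -0.1394, 0.1514]
ee_rot: [[-0.731, -0.682, 0.0], [-0.682, 0.731, -0.002], [0.001, -0.001, -1.0]]
wrist_force: [1.1, -4.4, 0.5]
gripper_width: 0.146
gripper_force: 30.0
```

Emit:
{"api": "step_arm", "payload": {"targets": "-0.008 0.305 0 3"}}

```text
time_s: 23.77
tcp_pos: [0.4787, -0.1372, 0.1514]
ee_rot: [[-0.766, -0.643, -0.0], [-0.643, 0.766, -0.002], [0.001, -0.001, -1.0]]
wrist_force: [0.6, -4.1, 0.5]
gripper_width: 0.147
gripper_force: 30.0
```

Emit:
{"api": "step_arm", "payload": {"targets": "-0.008 0.305 0 3"}}

```text
time_s: 23.85
tcp_pos: [0.4767, -0.1348, 0.1514]
ee_rot: [[-0.799, -0.602, -0.0], [-0.602, 0.799, -0.002], [0.001, -0.001, -1.0]]
wrist_force: [-0.2, -5.1, 0.9]
gripper_width: 0.147
gripper_force: 30.0
```

Emit:
{"api": "step_arm", "payload": {"targets": "-0.008 0.305 0 3"}}

```text
time_s: 23.93
tcp_pos: [0.4749, -0.1324, 0.1514]
ee_rot: [[-0.829, -0.559, -0.0], [-0.559, 0.829, -0.002], [0.001, -0.001, -1.0]]
wrist_force: [0.1, -5.8, 0.8]
gripper_width: 0.152
gripper_force: 30.0
```

Emit:
{"api": "step_arm", "payload": {"targets": "-0.008 0.305 0 3"}}

```text
time_s: 24.02
tcp_pos: [0.4732, -0.1299, 0.1514]
ee_rot: [[-0.857, -0.515, -0.001], [-0.515, 0.857, -0.002], [0.001, -0.002, -1.0]]
wrist_force: [-0.5, -4.6, 1.0]
gripper_width: 0.154
gripper_force: 30.0
```

Emit:
{"api": "step_arm", "payload": {"targets": "-0.008 0.305 0 3"}}

```text
time_s: 24.1
tcp_pos: [0.4716, -0.1272, 0.1514]
ee_rot: [[-0.883, -0.469, -0.001], [-0.469, 0.883, -0.002], [0.002, -0.002, -1.0]]
wrist_force: [-0.4, -4.6, 0.1]
gripper_width: 0.153
gripper_force: 30.0
```

Emit:
{"api": "step_arm", "payload": {"targets": "0 0 0 0"}}

```text
time_s: 24.18
tcp_pos: [0.4715, -0.1269, 0.1514]
ee_rot: [[-0.882, -0.471, -0.001], [-0.471, 0.882, -0.002], [0.002, -0.001, -1.0]]
wrist_force: [-0.9, -5.2, 2.8]
gripper_width: 0.153
gripper_force: 30.0
```

Emit:
{"api": "step_arm", "payload": {"targets": "0 0 0 0"}}

```text
time_s: 24.27
tcp_pos: [0.4715, -0.1269, 0.1514]
ee_rot: [[-0.882, -0.472, -0.001], [-0.472, 0.882, -0.001], [0.002, -0.001, -1.0]]
wrist_force: [-1.5, -5.1, 2.3]
gripper_width: 0.153
gripper_force: 30.0
```

Run:
```python
from h import *
to([.5235,-.0983,.152],-35);s=sense();R=np.array(s["ee_rot"]);print(R.T@s["wrist_force"],s["moment"],R.T@s["moment"])
```

```text
t 24.27 pos [ 0.4715 -0.1269  0.1514] yaw -151.83 shift cm [-5.94  0.07 -0.07] turn -116.83
[ 3.70992547 -3.78672715 -2.27877099] [-1.46316484  0.49384963  0.06515426] [ 1.05680232  1.12606644 -0.06424275]
```

Emit:
{"api": "step_arm", "payload": {"targets": "-0.008 0.305 0 3"}}

```text
time_s: 24.35
tcp_pos: [0.4702, -0.1246, 0.1514]
ee_rot: [[-0.905, -0.424, -0.001], [-0.424, 0.905, -0.002], [0.002, -0.001, -1.0]]
wrist_force: [-1.6, -5.9, 3.2]
gripper_width: 0.149
gripper_force: 30.0
```

Emit:
{"api": "step_arm", "payload": {"targets": "-0.008 0.305 0 3"}}

```text
time_s: 24.43
tcp_pos: [0.4689, -0.1217, 0.1514]
ee_rot: [[-0.927, -0.375, -0.001], [-0.375, 0.927, -0.002], [0.002, -0.001, -1.0]]
wrist_force: [-1.9, -6.0, 2.6]
gripper_width: 0.152
gripper_force: 30.0
```

```bash
cat > f.py <<'E'
from h import *
s=sense();R=np.array(s["ee_rot"]);print((R.T@s["wrist_force"]).round(2),(R.T@s["moment"]).round(3),np.round(s["tcp_pos"],4),s["time_s"],s["joints"].round(1))
A=np.append(AX,0);p=np.array(s["tcp_pos"])-A;print("ang",np.degrees(np.arctan2(p[1],p[0])),"R",np.hypot(p[0],p[1]))
E
python3 f.py
```

```text
[ 3.99 -4.9  -2.55] [ 1.593  1.093 -0.134] [ 0.4689 -0.1217  0.1514] 24.4333 [  4.8  12.4 -24.8   0.1 -52.9 -72.8]
ang -156.83543886414316 R 0.059404763329405016
```

Emit:
{"api": "step_arm", "payload": {"targets": "0 0 0 0"}}

```text
time_s: 24.52
tcp_pos: [0.4688, -0.1213, 0.1514]
ee_rot: [[-0.927, -0.376, -0.001], [-0.376, 0.927, -0.001], [0.002, -0.001, -1.0]]
wrist_force: [-1.9, -5.0, 3.0]
gripper_width: 0.15
gripper_force: 30.0
```

```bash
python3 f.py
```

```text
[ 3.68 -3.87 -2.99] [ 1.209  1.136 -0.11 ] [ 0.4688 -0.1213  0.1514] 24.5167 [  4.8  12.4 -24.8   0.1 -52.9 -72.8]
ang -157.1719479565908 R 0.05939968315307586
```

Emit:
{"api": "step_arm", "payload": {"targets": "0 0 0 0"}}

```text
time_s: 24.6
tcp_pos: [0.4687, -0.1214, 0.1513]
ee_rot: [[-0.926, -0.378, -0.002], [-0.378, 0.926, -0.001], [0.002, -0.001, -1.0]]
wrist_force: [-2.3, -5.8, 3.7]
gripper_width: 0.148
gripper_force: 30.0
```

```bash
python3 f.py
python3 - <<'E'
from h import *
S=cams.capture("scene");cv2.imwrite("pics/s10.png",cv2.resize(S["frame"][180:330,220:390],None,fx=4,fy=4))
E
```

```text
[ 4.35 -4.46 -3.68] [ 1.142  1.212 -0.088] [ 0.4687 -0.1214  0.1513] 24.6 [  4.8  12.4 -24.8   0.1 -52.9 -72.7]
ang -157.11145219425472 R 0.059431184976501544
```

View pics/s10.png

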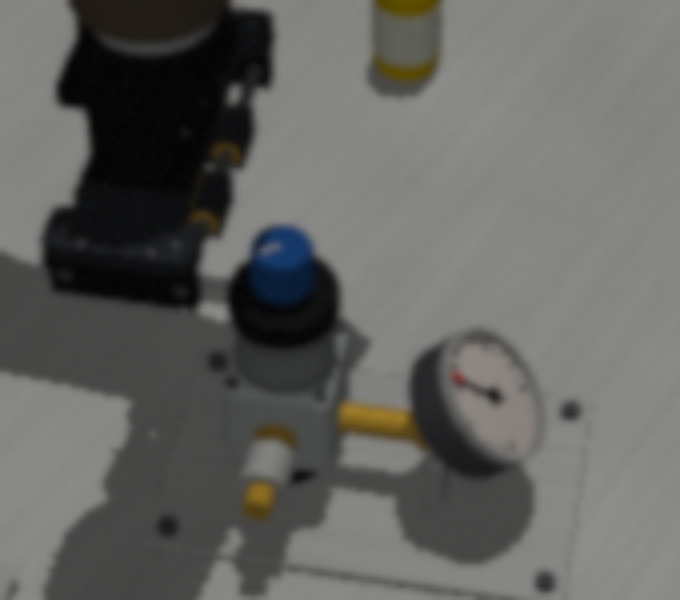

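The needle is still on the red mark and the knob hasn't visibly moved. The pinch is also carrying some radial force and twist, so the handle reading is muddied. I'll open slightly, zero it, and push the handle with one finger for a clean reading.

Emit:
{"api": "step_arm", "payload": {"targets": "0 0 0 0;0 0 0 0;0 0 0 0;0 0 0 0", "claw": 2.4}}

```text
time_s: 24.98
tcp_pos: [0.4695, -0.1202, 0.1508]
ee_rot: [[-0.927, -0.376, 0.0], [-0.376, 0.927, 0.001], [-0.0, 0.001, -1.0]]
wrist_force: [0.1, 0.5, -0.4]
gripper_width: 0.263
gripper_force: 0.0
```

```bash
python3 f.py; python3 -c "
from station import sense;print(sense()['gripper_width']*8.7)"
```

```text
[-0.29  0.43  0.39] [-0.044 -0.    -0.009] [ 0.4695 -0.1202  0.1508] 24.9833 [  4.9  12.4 -24.8  -0.1 -52.8 -72.8]
ang -157.94245497217912 R 0.05829211109353034
2.289238403767606
```

Emit:
{"api": "step_arm", "payload": {"targets": "0 0 0 0"}}

```text
time_s: 25.07
tcp_pos: [0.4695, -0.1203, 0.1509]
ee_rot: [[-0.927, -0.376, 0.0], [-0.376, 0.927, 0.0], [-0.0, 0.0, -1.0]]
wrist_force: [-0.0, 0.4, -1.2]
gripper_width: 0.272
gripper_force: 0.0
```

```bash
python3 f.py
```

```text
[-0.16  0.4   1.16] [ 0.03  -0.007  0.069] [ 0.4695 -0.1203  0.1509] 25.0667 [  4.9  12.4 -24.8  -0.  -52.8 -72.8]
ang -157.8529938940671 R 0.058333506786604365
```

Emit:
{"api": "step_arm", "payload": {"targets": "0 0.15 0 0;0 0.15 0 0;0 0.1 0 0;0 0 0 0"}}

```text
time_s: 25.4
tcp_pos: [0.4678, -0.1169, 0.151]
ee_rot: [[-0.927, -0.376, 0.0], [-0.376, 0.927, -0.0], [-0.0, -0.0, -1.0]]
wrist_force: [1.2, -0.9, -0.9]
gripper_width: 0.277
gripper_force: 0.8
```

```bash
python3 f.py
```

```text
[-0.73 -1.27  0.86] [0.492 0.01  0.016] [ 0.4678 -0.1169  0.151 ] 25.4 [  5.3  12.2 -25.1   0.  -52.7 -73.3]
ang -161.53431075963653 R 0.058672895071142234
```

Emit:
{"api": "step_arm", "payload": {"targets": "0 0.1 0 0;0 0 0 0"}}

```text
time_s: 25.57
tcp_pos: [0.4676, -0.1164, 0.1511]
ee_rot: [[-0.927, -0.375, 0.0], [-0.375, 0.927, -0.001], [-0.0, -0.001, -1.0]]
wrist_force: [1.4, -4.4, -3.3]
gripper_width: 0.275
gripper_force: 2.3
```

```bash
python3 f.py
```

```text
[ 0.32 -4.62  3.31] [1.313 0.069 0.008] [ 0.4676 -0.1164  0.1511] 25.5667 [  5.4  12.1 -25.2   0.1 -52.7 -73.4]
ang -162.0684876742332 R 0.05875167984890914
```

Emit:
{"api": "step_arm", "payload": {"targets": "0 0.1 0 0;0 0 0 0"}}

```text
time_s: 25.73
tcp_pos: [0.4672, -0.1157, 0.1511]
ee_rot: [[-0.927, -0.375, 0.0], [-0.375, 0.927, -0.001], [0.0, -0.001, -1.0]]
wrist_force: [0.8, -5.5, -2.3]
gripper_width: 0.279
gripper_force: 2.9
```

```bash
python3 f.py
```

```text
[ 1.29 -5.37  2.26] [ 1.635  0.159 -0.04 ] [ 0.4672 -0.1157  0.1511] 25.7333 [  5.5  12.1 -25.2   0.1 -52.7 -73.5]
ang -162.83698370112336 R 0.05887629036008093
```

Emit:
{"api": "step_arm", "payload": {"targets": "0 0.1 0 0;0 0 0 0"}}

```text
time_s: 25.9
tcp_pos: [0.4668, -0.115, 0.1511]
ee_rot: [[-0.927, -0.375, 0.0], [-0.375, 0.927, -0.001], [0.0, -0.001, -1.0]]
wrist_force: [1.7, -7.2, -2.0]
gripper_width: 0.274
gripper_force: 3.3
```

```bash
python3 f.py;python3 -c "
from station import sense;print(sense()['gripper_width']*8.7,sense()['gripper_force'])"
```

```text
[ 1.11 -7.29  2.01] [1.916 0.241 0.032] [ 0.4668 -0.115   0.1511] 25.9 [  5.6  12.  -25.3   0.1 -52.7 -73.7]
ang -163.61595084174624 R 0.059050844524858336
2.387886040760095 3.3276902593206614
```

The push reads about 6 to 6.6 N with very little handle motion, which agrees with the angle past the bite (0.78 rad × 8 ≈ 6.3 N). I'll stop here, back off, and check the needle again.

Emit:
{"api": "step_arm", "payload": {"targets": "0 -0.25 0 0;0 -0.24 0 0;0 0 0 0;0 0 -1.5 0;0 0 -1.5 0;0 0 -1.5 0;0 0 -1.5 0;0 0 0 0;0 0 0 0"}}

```text
time_s: 26.65
tcp_pos: [0.4688, -0.1183, 0.2115]
ee_rot: [[-0.927, -0.375, 0.002], [-0.375, 0.927, 0.001], [-0.002, 0.0, -1.0]]
wrist_force: [-0.0, 0.3, 0.1]
gripper_width: 0.279
gripper_force: 0.0
```

```bash
python3 -c "
from h import *
to([.7295,.0688,.21],-67.8)"
```

```text
t 26.65 pos [ 0.4688 -0.1183  0.2115] yaw -157.97 shift cm [-31.18   7.56   0.21] turn -90.17
```

Emit:
{"api": "step_arm", "payload": {"targets": "-2.6 0.63 0 0;-2.6 0.63 0 0;-2.6 0.63 0 0;-2.6 0.63 0 0;-2.6 0.63 0 0;-2.6 0.63 0 0;-2.6 0.63 0 0;-2.6 0.63 0 0;-2.6 0.63 0 0;-2.6 0.63 0 0;-2.6 0.63 0 0;-2.6 0.63 0 0"}}

```text
time_s: 27.65
tcp_pos: [0.7296, 0.0695, 0.2088]
ee_rot: [[-0.927, -0.375, -0.003], [-0.375, 0.927, -0.0], [0.003, 0.001, -1.0]]
wrist_force: [-0.5, 0.5, 0.2]
gripper_width: 0.277
gripper_force: 0.0
```

Emit:
{"api": "step_arm", "payload": {"targets": "0 0 0 -6.9;0 0 0 -6.9;0 0 0 -6.9;0 0 0 -6.9;0 0 0 -6.9;0 0 0 -6.9;0 0 0 -6.9;0 0 0 -6.9;0 0 0 -6.9;0 0 0 -6.9;0 0 0 -6.9;0 0 0 -6.9"}}

```text
time_s: 28.65
tcp_pos: [0.7286, 0.0686, 0.2088]
ee_rot: [[0.262, -0.965, -0.003], [-0.965, -0.262, -0.0], [-0.001, 0.003, -1.0]]
wrist_force: [0.3, 0.1, -0.0]
gripper_width: 0.279
gripper_force: 0.0
```

Emit:
{"api": "step_arm", "payload": {"targets": "0 0 1.2 -6.9;0 0 1.2 0;0 0 1.2 0;0 0 1.2 0;0 0 0 0;0 0 0 0;0 0 0 0"}}

```text
time_s: 29.23
tcp_pos: [0.7297, 0.0685, 0.1632]
ee_rot: [[0.37, -0.929, 0.001], [-0.929, -0.37, -0.0], [0.0, -0.0, -1.0]]
wrist_force: [-0.1, 0.5, 0.4]
gripper_width: 0.277
gripper_force: 0.0
```

Run:
```python
from na import *
to([.7295,.0688,.1625],-67.8);c=wrist("w11");print(sense()["wrist_force"])
u=project(c,np.load("piv.npy"));print(u);na(c,int(round(u[0]-60.6)),int(round(u[1]-60.4)))
```

```text
t 29.23 pos [0.7297 0.0685 0.1632] yaw -68.3 shift cm [-0.04  0.01  0.07] turn -0.5
[ 1.26058616  0.05242112 -0.12535202]
[519.41951725 146.23116478]
80 1853 [314.74997779 306.7082815 ] needle -161.14 -161.23 red -160.95 -161.11 29.12
100 2899 [314.40262007 306.60484118] needle -161.16 -161.26 red -161.01 -161.16 29.17
120 3835 [313.90778552 306.34105246] needle -161.24 -161.32 red -161.11 -161.26 29.23
```

The needle is on the mark to within a few tenths of a degree after locking, and the arm is clear of everything.

```bash
python3 -c "
from station import r
print(r.finish_job())"
```

```text
the job is handed in; nothing more can be done
None
```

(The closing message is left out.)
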